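# Index the dividing fixture one hole on

## Robot

A 6-joint arm with a two-finger parallel gripper is mounted at the origin on the work surface. World frame = base frame: x ahead of the robot, y to its left, z up, the work surface at z = 0. Lengths are in m, angles in degrees, forces in N, time in s.
With the tool pointing down it reaches from about 0.4 to 0.825 m from the base axis. Payload 7 kg.
Tool frame: the origin (TCP) lies on the centre line of the jaws, within the pads' length; the fingertips stand 11 mm ahead of it and the grasp point (between the pads) lies 8 mm behind it; z points along the fingers, y is the direction in which the jaws open and shut (so a half turn about z gives the same grasp; the last joint's range is limited). The gripper opens to 88 mm and grips with 3 to 60 N. Pads are 19 mm wide; open, the fingers measure 130 mm over their backs; the gripper's body (78 mm by 193 mm) begins 47 mm behind the grasp point.
Start: joints at [87.095, 20.546, 0.682, 0, -70.136, -16.507], TCP at [0.224, 0.637, 0.238] pointing down, gripper open.
Joint ranges: [-176.03, 176.03], [-82.01, 121.73], [-58.28, 71.71], [-173.87, 95.51], [-174.79, -0.11], [-173.66, 173.66]. Speed limits (degrees/s): [136.94, 136.94, 172.46, 180, 180, 180].

## Interface

Orientations are given as [roll, pitch, yaw] about the fixed x, y, z axes, in that order (R = Rz(yaw) Ry(pitch) Rx(roll)).
In Python, from plant import ctrl, cams, order gives the robot as it stands.
- The arm moves only by the tool jog_arm, never from a script. Its argument "motion" is a list of rows, each an object with "offset": the shift along the tool's x, y, z in mm, a list of three; "roll": the turn about the tool's z in rad; "hand": the finger opening in mm, from 0 to 87.6. A call has 1 to 20 rows; each row is the pose to reach, as a shift and turn from the pose commanded when the call began, along the tool's axes at that moment; what a row does not reach only later rows make up. A row lasts 1/12 s, in which the tool goes at most 41.7 mm and 7.16 degrees, less where a joint would pass 70% of its speed; a pose out of reach is approached as far as the arm can. A call with a gripper value outside its range is refused whole. The fingers move at their own pace and stop on an object; the grip force is fixed at half the most. Time passes only in rows, so rows that repeat a pose let the fingers close. It gives the time, the measured TCP pose, the force and the opening at its end, in the units of the state.
- ctrl.get_obs(): the state, without advancing time (a new reading comes with each control period).
- cams.snapshot(name): name is "side" or "top" or "wrist"; returns a dict with "img" (420x560x3 uint8, red, green, blue), "K" (3x3 intrinsics, pixels), "D" ([k1, k2, p1, p2, k3] as OpenCV has them; the pictures are not rectified), "cam_to_world" (4x4, takes a point from camera to world coordinates); the wrist camera has in their place "T_tool_cam" (4x4, takes a point from camera to tool coordinates, whose origin is the TCP and whose axes are the flange's). Camera axes: x right, y down, z forward; pixel columns grow to the right and rows downward; lengths in m; the calibration is good to about 2 mm. A picture is of the moment at which its call begins: read the wrist's pose just before it. There is no depth.
- order.close_job(): hands the job in, once; it reports no verdict.
The state is a dict: "clock": time; "joint_pos": joint angles; "qvel": joint speeds; "tau": joint torques, N m; "tool_pos": TCP position; "orientation": TCP orientation; "force": force on the tool from outside, world axes, zero at the start; "moment": the same for the moment, N m; "opening": finger opening in m.
Only numpy, scipy, OpenCV 4.12 (cv2) and the standard library are available. Lean on these libraries where they do the work, as an engineer would, in place of code of your own. Each camera call takes 0.05 s, during which the arm holds its last target. There are 200 camera calls.

## Task

Press the dividing fixture's spring plunger down with the fingertips in its dished cap to free the turntable, push the turntable round to the next hole, anticlockwise seen from above and no farther, and let the plunger spring fully back up so that its pin locks in that hole. Pick nothing up: the flange blank stays seated on the turntable and the other things on the bench stay where they are. Finish with the hand clear.

Things in the scene. Friction and masses are not known exactly. Their poses are not given: they have to be found in the camera images.
- divider: The dividing fixture, screwed down: green round base 224 across, on it a fixed steel index plate (212 across, top face 50 above the bench) with eight 13 mm holes evenly spaced (45 degrees apart) on a circle of radius 94. Origin on its vertical axis at bench height; z up; +x points to the hole that the plunger's pin starts in.
- turntable (a joint): Angle of the turntable (rad), 0 in the starting hole, growing anticlockwise seen from above; the next hole is at 0.785. Steel disc 160 across with its top face 74 above the bench, an arm on its rim carries the plunger round with it. Turning friction about 0.06 N m; it stays where it is left. With the pin in a hole it is locked, with about 0.02 rad play either way.
- plunger (a joint): Travel of the spring plunger (m): 0 up (pin in a hole), 0.012 pressed fully down; about 5 N to start, 8 to 9 N at the bottom. Its pin comes up into the index plate from below, so pressing it 9 mm or more frees the turntable. Let go between holes, the pin rides under the plate at about 9 mm and springs up to 0 at a hole once nothing holds the cap down (a finger broad enough to overhang the cap's rim can); its 9 mm round-nosed tip finds a hole within about 0.03 rad.
- dish (a point): Middle of the floor of the plunger's smooth black plastic round dished cap (slippery, friction about 0.25): inside 46 across, outside 56, rim 12 above the floor. 118 from the fixture's axis; 99 above the bench when up. The cap goes down with the plunger and round with the turntable, so fingertips pressing in it (shut fingers fit) can both push it down and push sideways on its rim. In the fixture's own frame it starts on +x.
- blank: Aluminium flange blank, a ring 72 outside, 22 bore, 14 high, standing loose on the turntable round its central spigot (18 across, 20 high). Origin under its centre, 74 above the bench. Rides round with the table.
- gauge: bystander: plain steel block, 40 x 25 x 15, lying on the bench within about 0.21 m of the fixture's axis; origin under its centre
- collar: bystander: dark steel collar, 34 outside, 16 bore, 18 high, standing on the bench within about 0.21 m of the fixture's axis; origin under its centre
- tin: bystander: round tin, 72 across, 85 high, to the far right of the fixture; origin under its centre
- file: bystander: flat file with wooden handle, 300 long, 24 high at most, lying to the right (-y) of the fixture; origin under it
- hammer: bystander: hammer lying to the left (+y) of the fixture; origin under it
- square: bystander: try square, stock 90 and blade 120, at most 14 high, lying on the far side; origin under the middle of its stock
- offcut: bystander: steel offcut 60 x 50 x 20, to the left (+y); origin under its centre
Mind the look-alikes: they are no part of the job. Several things have the shape of the blank; the one meant has the colours described above.

How it is judged (in metres and radians):
On the way, in this order (a step that is already met when the one before it is completed fails the run):
1. the plunger is pressed far enough to free the turntable, which is still at its first hole (value of joint plunger above 0.0075 m and value of joint turntable below 0.15 rad), for 0.05 s.
2. the turntable is on its way to the next hole, the pin out of its hole (value of joint turntable above 0.3 rad and value of joint plunger above 0.005 m), for 0.02 s.
3. the turntable is at the next hole and the plunger has sprung up into it (value of joint turntable between 0.745 and 0.825 rad and value of joint plunger below 0.003 m), for 0.2 s.
At the end, for the whole second after the job is handed in: The turntable stands at the next hole anticlockwise (0.785 rad, within 0.04), the plunger is up (within 3 mm) with its pin in the hole, and the blank is still seated on the turntable (within 6 mm of its height and of the axis) and at rest (all of step 3 and z of blank in the frame of divider between 0.07 and 0.08 m and horizontal distance between blank and divider below 0.006 m and angular speed of blank below 0.1 rad/s); the robot touches nothing.
It fails at once if the turntable goes well past the next hole, or is turned the wrong way (value of joint turntable above 1 rad or value of joint turntable below -0.2 rad).
It fails at once if the flange blank is lifted off the turntable (z of blank in the frame of divider above 0.082 m).
It fails at once if another thing on the bench is moved more than 25 mm (distance of any of gauge, collar, tin, file, hammer, square, offcut from where it was at the start of the episode above 0.025 m).
It also fails if it takes over 50 s, if anything falls off the work surface, if the arm or the gripper's body presses on something with over 40 N, if the wrist force passes 120 N, or if a joint passes its speed limit or range.

## Working session

There is one attempt and no reset: what is moved stays moved. The work goes in short steps, Python scripts to look and compute and a tool call to move; the robot and the scene stay as the last step left them, time stands still between calls to the robot, and variables do not carry over. Pictures are saved under pics/ and viewed, about 8 in all and at most 12, crops included, and the job is handed in when it is done.

Besides the shell and the picture viewer there is one more tool, called after "Request:" as a command line: name --argument value ..., lists and objects as JSON in quotes. jog_arm: Moves the arm, as the interface text tells. Its arguments: {"type":"object","properties":{"motion":{"type":"array"}},"required":["motion"]}

```bash
mkdir -p pics; cat > h.py <<'E'
from plant import ctrl,cams,order
import numpy as np,cv2
from scipy.spatial.transform import Rotation as R
def snap(n,f):
    o=ctrl.get_obs(); s=cams.snapshot(n); cv2.imwrite(f'pics/{f}.png',s['img'][:,:,::-1])
    if n=='wrist':
        T=np.eye(4);T[:3,:3]=R.from_euler('xyz',o['orientation'],degrees=True).as_matrix();T[:3,3]=o['tool_pos']
        M=T@np.array(s['T_tool_cam'])
    else: M=np.array(s['cam_to_world'])
    np.savez(f'pics/{f}.npz',K=s['K'],D=s['D'],M=M); return o
def pt(f,u,v,z):
    c=np.load(f'pics/{f}.npz'); p=cv2.undistortPoints(np.array([[[u,v]]],float),c['K'],c['D'])[0,0]
    d=c['M'][:3,:3]@np.r_[p,1]; o=c['M'][:3,3]; return o+d*(z-o[2])/d[2]
def px(f,P):
    c=np.load(f'pics/{f}.npz'); Mi=np.linalg.inv(c['M'])
    return cv2.projectPoints(np.array(P,float).reshape(-1,1,3),cv2.Rodrigues(Mi[:3,:3])[0],Mi[:3,3],c['K'],c['D'])[0][:,0]
E
python3 - <<'E'
from h import *
o=snap('top','t0');snap('side','s0')
print(o)
a=cv2.imread('pics/t0.png');b=cv2.imread('pics/s0.png')
print(np.load('pics/t0.npz')['M'],np.load('pics/s0.npz')['M'])
E
```

```text
{'clock': 0.0, 'joint_pos': array([ 8.70935715e+01,  2.05935957e+01,  6.31896463e-01, -2.04511366e-02,
       -7.01363661e+01, -1.65063435e+01]), 'qvel': array([-0.02402616, -0.05796432,  0.05705051, -0.03721868, -0.05036687,
        0.09489805]), 'tau': array([-1.14636114e-03, -5.82713807e+01,  2.93058622e+01,  6.99699238e+00,
        6.87793960e-03, -1.59854899e-04]), 'tool_pos': array([0.22422117, 0.63614997, 0.23658299]), 'orientation': array([ 1.79900513e+02, -9.43253103e-03, -1.94197292e+01]), 'force': array([0.15443661, 0.19326545, 0.01160908]), 'moment': array([ 0.01087105, -0.08271547, -0.0145189 ]), 'opening': 0.08776090933381651}
[[-1.73944404e-03 -9.85862877e-01  1.67545103e-01  3.68432901e-01]
 [-9.99952156e-01  1.01986538e-04 -9.78134275e-03 -2.10853963e-03]
 [ 9.62597536e-03 -1.67554101e-01 -9.85815887e-01  1.22527449e+00]
 [ 0.00000000e+00  0.00000000e+00  0.00000000e+00  1.00000000e+00]] [[ 0.68801743 -0.47159188  0.55157331 -0.12203638]
 [-0.72562653 -0.43668957  0.53175968 -0.63793442]
 [-0.00990723 -0.76609615 -0.64264962  0.88169602]
 [ 0.          0.          0.          1.        ]]
```

View pics/t0.png

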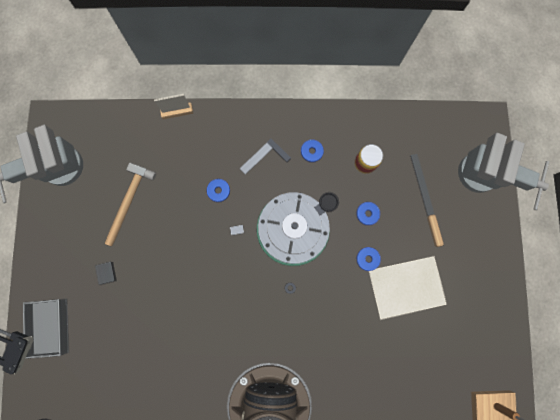

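View pics/s0.png

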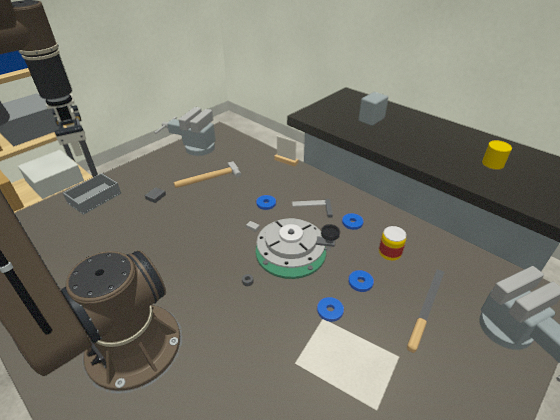

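The top view shows the turntable axis near (295,227), the cap near (328,202), the gauge at (237,230) and the collar at (290,288). I'll enlarge it to refine these.

```bash
python3 - <<'E'
from h import *
a=cv2.imread('pics/t0.png')[180:280,240:350];cv2.imwrite('pics/t0c.png',cv2.resize(a,None,fx=6,fy=6,interpolation=cv2.INTER_CUBIC))
print('blank',pt('t0',294.5,225.5,.088),'cap',pt('t0',328,202,.111))
print('side: cap',pt('s0',330,232,.111),'blank',pt('s0',291,233,.09))
E
```

```text
blank [ 0.51648674 -0.07089572  0.088     ] cap [ 0.5805787  -0.16531878  0.111     ]
side: cap [ 0.57572195 -0.17642301  0.111     ] blank [ 0.51117253 -0.08030101  0.09      ]
```

View pics/t0c.png

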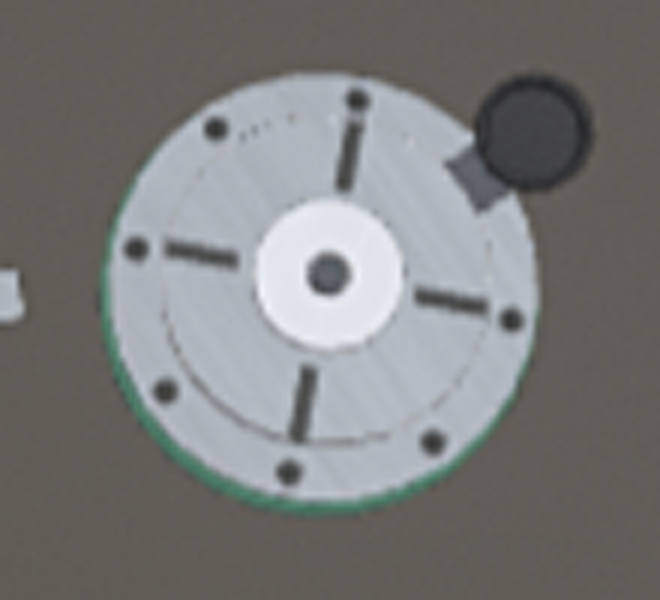

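The crop shows the cap rim centre at (534,132) and seven visible holes, with the plug hole under the cap. I'll fit the fixture frame to the holes.

```bash
python3 - <<'E'
from h import *
from scipy.optimize import least_squares
H=np.array([[216,128],[357,100],[512,320],[433,442],[289,473],[165,391],[136,248]],float)
f=lambda q:((q+.5)/6-.5+[240,180])
P=np.array([pt('t0',*f(h),.05)[:2] for h in H]); k=np.array([2,1,-1,-2,-3,-4,3])
m=lambda p:np.c_[p[0]+.094*np.cos(p[2]+k*np.pi/4),p[1]+.094*np.sin(p[2]+k*np.pi/4)]
r=least_squares(lambda p:(m(p)-P).ravel(),[.52,-.07,-.9]);p=r.x
print(p[:2],np.degrees(p[2]),np.abs(r.fun).max())
print('dish from fit',p[:2]+.118*np.r_[np.cos(p[2]),np.sin(p[2])],'seen',pt('t0',*f(np.r_[534,132]),.111),'next',p[:2]+.118*np.r_[np.cos(p[2]+np.pi/4),np.sin(p[2]+np.pi/4)])
c=[.516,-.071]
print(px('s0',[[*p[:2],.088],[*(p[:2]+.118*np.r_[np.cos(p[2]),np.sin(p[2])]),.111]]))
E
python3 -c "
import cv2
a=cv2.imread('pics/s0.png')[200:290,230:350];cv2.imwrite('pics/s0c.png',cv2.resize(a,None,fx=6,fy=6,interpolation=cv2.INTER_CUBIC))"
```

```text
[ 0.51728009 -0.07021104] -55.902074752626426 0.0003810907961289134
dish from fit [ 0.58343195 -0.16792456] seen [ 0.58178271 -0.16700957  0.111     ] next [ 0.63315041 -0.0925285 ]
[[289.87261949 230.92918992]
 [329.30926503 229.36912944]]
```

View pics/s0c.png

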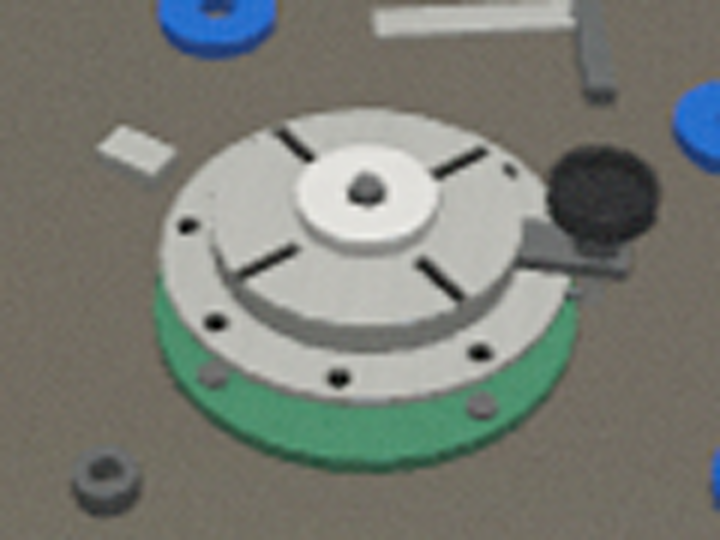

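Holes fit to 0.4 mm, with the axis at (0.517,-0.070) and the +x azimuth at -55.9°. The enlarged side view puts the rim centre near (330.5,232), against a prediction of (329.3,229.4), so the two agree to a few mm. I'll go above the dish with the fingers shut, then refine with the wrist camera.

Request:
jog_arm --motion '[{"offset":[605,639,0],"roll":0.244,"hand":0},{"offset":[605,639,0],"roll":0.244,"hand":0},{"offset":[605,639,0],"roll":0.244,"hand":0},{"offset":[605,639,0],"roll":0.244,"hand":0},{"offset":[605,639,0],"roll":0.244,"hand":0},{"offset":[605,639,0],"roll":0.244,"hand":0},{"offset":[605,639,0],"roll":0.244,"hand":0},{"offset":[605,639,0],"roll":0.244,"hand":0},{"offset":[605,639,0],"roll":0.244,"hand":0},{"offset":[605,639,0],"roll":0.244,"hand":0},{"offset":[605,639,0],"roll":0.244,"hand":0},{"offset":[605,639,0],"roll":0.244,"hand":0},{"offset":[605,639,0],"roll":0.244,"hand":0},{"offset":[605,639,0],"roll":0.244,"hand":0},{"offset":[605,639,0],"roll":0.244,"hand":0},{"offset":[605,639,0],"roll":0.244,"hand":0},{"offset":[605,639,0],"roll":0.244,"hand":0},{"offset":[605,639,0],"roll":0.244,"hand":0},{"offset":[605,639,0],"roll":0.244,"hand":0},{"offset":[605,639,0],"roll":0.244,"hand":0}]'

```text
clock: 1.77
tool_pos: [0.5638, -0.1267, 0.2373]
orientation: [180.0, 0.0, -33.4]
force: [0.9, 2.0, 0.3]
opening: 0.0007
```

```bash
python3 - <<'E'
from h import *
o=snap('wrist','w1');print(o['clock'],o['tool_pos'],o['orientation'],o['opening'],o['force'],o['joint_pos'])
print(px('w1',[[.5826,-.1675,.111],[.5826,-.1675,.099]]), np.load('pics/w1.npz')['M'][:3,3])
E
```

```text
1.7667 [ 0.56384058 -0.12673237  0.23734113] [ 1.79996113e+02  1.76239866e-02 -3.33972797e+01] 0.0007150399384054322 [0.91175423 2.03399836 0.33674259] [ 6.71006264e+00  1.14808159e+01 -1.18969534e+01 -9.12898420e-03
 -6.66382147e+01  4.98962794e+01]
[[301.53397772 159.58713261]
 [300.44562906 157.68413347]] [ 0.62835722 -0.1695606   0.38344407]
```

View pics/w1.png

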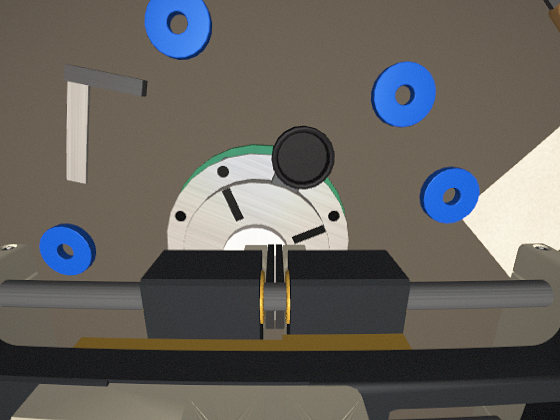

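The wrist view shows the rim centre at (303.5,157) and the shut fingers, which are narrow. That is about 2 px off the prediction.

```bash
python3 - <<'E'
from h import *
a=cv2.imread('pics/w1.png')[110:330,200:400];cv2.imwrite('pics/w1c.png',cv2.resize(a,None,fx=2.7,fy=2.7,interpolation=cv2.INTER_CUBIC))
print(pt('w1',303.3,157,.111)); print('holes',pt('w1',223,171.5,.05),pt('w1',180.5,216,.05),pt('w1',333.5,216,.05))
P=[.517280,-.070211];t=np.radians(-55.902)
for k in(1,2,-1):print(P+.094*np.r_[np.cos(t+k*np.pi/4),np.sin(t+k*np.pi/4)])
E
```

```text
[ 0.5836693  -0.16998401  0.111     ]
holes [ 0.6081613  -0.08931482  0.05      ] [ 0.59364677 -0.01903812  0.05      ] [ 0.49853497 -0.16354054  0.05      ]
[ 0.6095835  -0.08798919]
[ 0.59511951 -0.01751365]
[ 0.49950181 -0.1625145 ]
```

View pics/w1c.png

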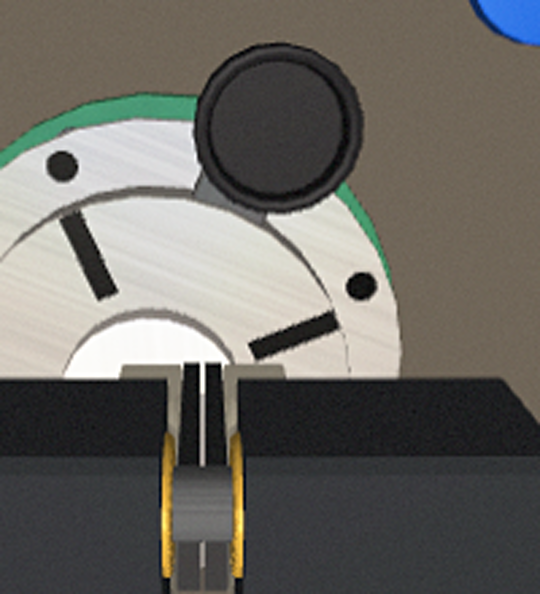

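Request:
jog_arm --motion '[{"offset":[20,12,20],"roll":0,"hand":0},{"offset":[39,24.5,45],"roll":0,"hand":0},{"offset":[39,24.5,75],"roll":0,"hand":0},{"offset":[39,24.5,100],"roll":0,"hand":0},{"offset":[39,24.5,100],"roll":0,"hand":0},{"offset":[39,24.5,100],"roll":0,"hand":0},{"offset":[39,24.5,100],"roll":0,"hand":0}]'

```text
clock: 2.4
tool_pos: [0.5836, -0.1664, 0.139]
orientation: [-180.0, -0.1, -33.3]
force: [0.6, 0.6, 1.9]
opening: 0.0005
```

```bash
python3 - <<'E'
from h import *
o=snap('wrist','w2');snap('side','s2');print(o['clock'],o['tool_pos'],o['orientation'],o['force'])
a=cv2.imread('pics/w2.png')[110:410,80:480];b=cv2.imread('pics/s2.png')[190:290,270:370]
cv2.imwrite('pics/c2.png',np.hstack([a,cv2.resize(b,(300,300),interpolation=cv2.INTER_CUBIC)]))
E
```

```text
2.4 [ 0.58356023 -0.16642928  0.13901934] [-1.79984338e+02 -8.48252982e-02 -3.33485030e+01] [0.58250773 0.57783854 1.86943795]
```

View pics/c2.png

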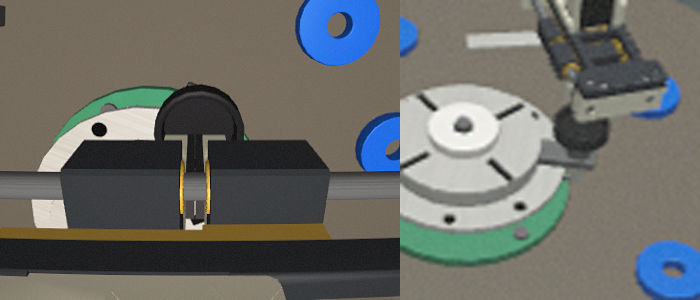

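The fingers are over the dish, about 2 mm off to the left, which matches the pose residual. I'll correct that and lower to the floor of the dish.

Request:
jog_arm --motion '[{"offset":[1,2.2,0],"roll":0,"hand":0},{"offset":[1,2.2,8],"roll":0,"hand":0},{"offset":[1,2.2,16],"roll":0,"hand":0},{"offset":[1,2.2,21],"roll":0,"hand":0},{"offset":[1,2.2,25],"roll":0,"hand":0},{"offset":[1,2.2,27],"roll":0,"hand":0},{"offset":[1,2.2,27],"roll":0,"hand":0},{"offset":[1,2.2,27],"roll":0,"hand":0}]'

```text
clock: 3.17
tool_pos: [0.5824, -0.1688, 0.1106]
orientation: [180.0, -0.0, -33.4]
force: [0.4, 0.7, -0.2]
opening: 0.0004
```

Request:
jog_arm --motion '[{"offset":[0,0,1],"roll":0,"hand":0},{"offset":[0,0,2],"roll":0,"hand":0},{"offset":[0,0,3],"roll":0,"hand":0},{"offset":[0,0,4],"roll":0,"hand":0},{"offset":[0,0,4],"roll":0,"hand":0}]'

```text
clock: 3.58
tool_pos: [0.5827, -0.1689, 0.107]
orientation: [-180.0, -0.1, -33.4]
force: [-0.8, 1.0, 4.5]
opening: 0.0003
```

Request:
jog_arm --motion '[{"offset":[0,0,2],"roll":0,"hand":0},{"offset":[0,0,4],"roll":0,"hand":0},{"offset":[0,0,6],"roll":0,"hand":0},{"offset":[0,0,7],"roll":0,"hand":0},{"offset":[0,0,8],"roll":0,"hand":0},{"offset":[0,0,8],"roll":0,"hand":0},{"offset":[0,0,8],"roll":0,"hand":0}]'

```text
clock: 4.17
tool_pos: [0.5828, -0.1689, 0.0994]
orientation: [-180.0, -0.1, -33.4]
force: [-1.6, 2.0, 6.7]
opening: 0.0006
```

Request:
jog_arm --motion '[{"offset":[0,0,1],"roll":0,"hand":0},{"offset":[0,0,2],"roll":0,"hand":0},{"offset":[0,0,2],"roll":0,"hand":0},{"offset":[0,0,2],"roll":0,"hand":0}]'

```text
clock: 4.5
tool_pos: [0.5832, -0.1687, 0.0981]
orientation: [-179.9, -0.1, -33.4]
force: [-2.5, 3.0, 11.1]
opening: 0.0002
```

The plunger has bottomed at about 11 N. I'll start the arc about the axis, cautiously, to see how the fingers engage the rim.

Request:
jog_arm --motion '[{"offset":[1.1,-2.9,0],"roll":0,"hand":0},{"offset":[2.2,-5.8,0],"roll":0,"hand":0},{"offset":[3.2,-8.7,0],"roll":0,"hand":0},{"offset":[4.1,-11.6,0],"roll":0,"hand":0},{"offset":[4.9,-14.6,0],"roll":0,"hand":0},{"offset":[5.7,-17.6,0],"roll":0,"hand":0},{"offset":[6.4,-20.6,0],"roll":0,"hand":0},{"offset":[7,-23.7,0],"roll":0,"hand":0},{"offset":[7,-23.7,0],"roll":0,"hand":0}]'

```text
clock: 5.25
tool_pos: [0.603, -0.1528, 0.0982]
orientation: [-179.9, -0.2, -33.3]
force: [-0.3, 1.7, 9.0]
opening: 0.0005
```

```bash
python3 - <<'E'
from h import *
o=snap('wrist','w3');snap('side','s3');snap('top','t3');print(o['clock'],o['tool_pos'],o['force'])
a=cv2.imread('pics/w3.png')[110:410,80:480];b=cv2.imread('pics/s3.png')[190:290,270:370]
cv2.imwrite('pics/c3.png',np.hstack([a,cv2.resize(b,(300,300),interpolation=cv2.INTER_CUBIC)]))
E
```

```text
5.25 [ 0.60297999 -0.15281247  0.0981693 ] [-0.27005541  1.74246633  8.97532901]
```

View pics/c3.png

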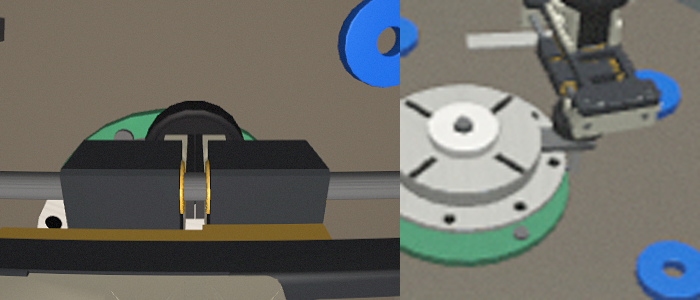

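The cap is riding round with the fingers, and the starting hole is now exposed. I'll continue to about 33°, still pressed.

Request:
jog_arm --motion '[{"offset":[0.5,-3,0],"roll":0,"hand":0},{"offset":[1,-6.1,0],"roll":0,"hand":0},{"offset":[1.3,-9.2,0],"roll":0,"hand":0},{"offset":[1.6,-12.2,0],"roll":0,"hand":0},{"offset":[1.8,-15.3,0],"roll":0,"hand":0},{"offset":[1.9,-18.4,0],"roll":0,"hand":0},{"offset":[1.9,-21.5,0],"roll":0,"hand":0},{"offset":[1.9,-24.5,0],"roll":0,"hand":0},{"offset":[1.8,-27.6,0],"roll":0,"hand":0},{"offset":[1.6,-30.7,0],"roll":0,"hand":0},{"offset":[1.3,-33.8,0],"roll":0,"hand":0},{"offset":[1,-36.9,0],"roll":0,"hand":0},{"offset":[0.5,-40,0],"roll":0,"hand":0},{"offset":[0,-43,0],"roll":0,"hand":0},{"offset":[0,-43,0],"roll":0,"hand":0}]'

```text
clock: 6.65
tool_pos: [0.6265, -0.1169, 0.0982]
orientation: [-179.9, -0.2, -33.3]
force: [-0.9, 0.3, 9.7]
opening: 0.0001
```

```bash
python3 - <<'E'
from h import *
o=snap('wrist','w4');snap('side','s4');snap('top','t4');print(o['clock'],o['tool_pos'],o['force'])
d=o['tool_pos'][:2]-np.array([.5168,-.0709]);print(np.hypot(*d),np.degrees(np.arctan2(d[1],d[0]))+55.9)
a=cv2.imread('pics/t4.png')[170:290,235:355];b=cv2.imread('pics/s4.png')[190:290,240:360]
cv2.imwrite('pics/c4.png',np.hstack([cv2.resize(a,(390,390),interpolation=cv2.INTER_CUBIC),cv2.resize(b,(400,390),interpolation=cv2.INTER_CUBIC)]))
E
```

```text
6.65 [ 0.62651608 -0.11686893  0.09819869] [-0.93425513  0.26783385  9.73077857]
0.11895696953982421 33.167252530252654
```

View pics/c4.png

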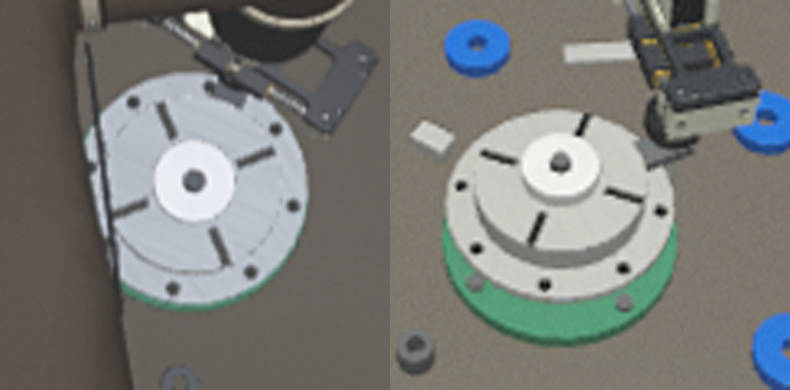

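The slot directions put the table at about 32.4°, with the TCP at 33.2°, so slack is small. I'll raise the tips so the pin rides under the plate while the fingers still overlap the rim, then push on to 40°.

Request:
jog_arm --motion '[{"offset":[0,0,-3],"roll":0,"hand":0},{"offset":[0,0,-6],"roll":0,"hand":0},{"offset":[0,0,-8],"roll":0,"hand":0},{"offset":[0,0,-8],"roll":0,"hand":0},{"offset":[-0.6,-2.8,-8],"roll":0,"hand":0},{"offset":[-1.2,-5.7,-8],"roll":0,"hand":0},{"offset":[-2.2,-9.7,-8],"roll":0,"hand":0},{"offset":[-3.4,-13.7,-8],"roll":0,"hand":0},{"offset":[-3.4,-13.7,-8],"roll":0,"hand":0}]'

```text
clock: 7.55
tool_pos: [0.6298, -0.1029, 0.1042]
orientation: [-180.0, 0.0, -33.4]
force: [-0.4, 0.6, 0.4]
opening: 0.0005
```

Request:
jog_arm --motion '[{"offset":[0,0,-2.5],"roll":0,"hand":0},{"offset":[-0.6,-2,-2.5],"roll":0,"hand":0},{"offset":[-1,-3,-2.5],"roll":0,"hand":0},{"offset":[-1.3,-3.9,-2.5],"roll":0,"hand":0},{"offset":[-1.7,-4.9,-2.5],"roll":0,"hand":0},{"offset":[-2,-5.8,-2.5],"roll":0,"hand":0},{"offset":[-2.4,-6.8,-2.5],"roll":0,"hand":0},{"offset":[-2.8,-7.8,-2.5],"roll":0,"hand":0},{"offset":[-3.1,-8.8,-2.5],"roll":0,"hand":0},{"offset":[-3.5,-9.7,-2.5],"roll":0,"hand":0},{"offset":[-3.5,-9.7,-2.5],"roll":0,"hand":0},{"offset":[-3.5,-9.7,-2.5],"roll":0,"hand":0}]'

```text
clock: 8.55
tool_pos: [0.6322, -0.0935, 0.1077]
orientation: [-180.0, -0.0, -33.4]
force: [-1.1, 0.0, 5.1]
opening: 0.0006
```

```bash
python3 - <<'E'
from h import *
o=snap('wrist','w5');snap('side','s5');snap('top','t5');print(o['clock'],o['tool_pos'],o['force'])
d=o['tool_pos'][:2]-np.array([.5168,-.0709]);print(np.hypot(*d),np.degrees(np.arctan2(d[1],d[0]))+55.9)
a=cv2.imread('pics/t5.png')[170:290,235:355];b=cv2.imread('pics/s5.png')[190:290,240:360]
cv2.imwrite('pics/c5.png',np.hstack([cv2.resize(a,(390,390),interpolation=cv2.INTER_CUBIC),cv2.resize(b,(400,390),interpolation=cv2.INTER_CUBIC)]))
E
```

```text
8.55 [ 0.63224569 -0.09346987  0.10769472] [-1.11777911  0.03918958  5.06301768]
0.11763122826157478 44.838079543178864
```

View pics/c5.png

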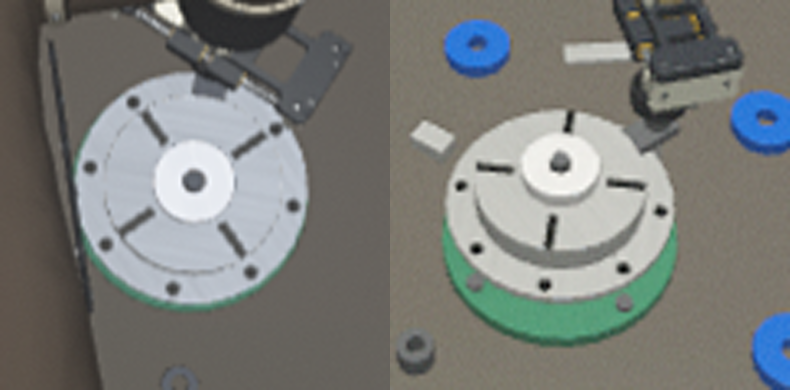

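The upward force jumped to 5 N, so the cap has sprung up against the tips. The slots read about 44.5°, which means the pin is in the next hole. I'll lift straight up and move clear.

Request:
jog_arm --motion '[{"offset":[0,0,-3],"roll":0,"hand":0},{"offset":[0,0,-6],"roll":0,"hand":0},{"offset":[0,0,-12],"roll":0,"hand":0},{"offset":[0,0,-20],"roll":0,"hand":0},{"offset":[0,0,-40],"roll":0,"hand":0},{"offset":[0,0,-70],"roll":0,"hand":0},{"offset":[0,0,-100],"roll":0,"hand":0},{"offset":[0,-30,-110],"roll":0,"hand":0},{"offset":[-40,-60,-110],"roll":0,"hand":0},{"offset":[-50,-90,-110],"roll":0,"hand":0},{"offset":[-50,-120,-110],"roll":0,"hand":0},{"offset":[-50,-150,-110],"roll":0,"hand":0},{"offset":[-50,-180,-110],"roll":0,"hand":0},{"offset":[-50,-200,-110],"roll":0,"hand":0},{"offset":[-50,-200,-110],"roll":0,"hand":0},{"offset":[-50,-200,-110],"roll":0,"hand":0}]'

```text
clock: 10.03
tool_pos: [0.7004, 0.1018, 0.2167]
orientation: [180.0, 0.0, -33.3]
force: [-0.0, 0.2, -0.5]
opening: 0.0002
```

```bash
python3 - <<'E'
from h import *
o=snap('side','s6');snap('top','t6');print(o['clock'],o['tool_pos'],o['force'])
P=np.r_[.5168,-.0709];t=np.radians(-10.9);q=P+.118*np.r_[np.cos(t),np.sin(t)]
print('rim centre up/9mm down, side',px('s6',[[*q,.111],[*q,.102]]),'top',px('t6',[[*q,.111]]))
a=cv2.imread('pics/t6.png')[170:290,235:355];b=cv2.imread('pics/s6.png')[190:290,240:360]
cv2.imwrite('pics/c6.png',np.hstack([cv2.resize(a,(390,390),interpolation=cv2.INTER_CUBIC),cv2.resize(b,(400,390),interpolation=cv2.INTER_CUBIC)]))
E
```

```text
10.0333 [0.70036242 0.10180492 0.21673372] [-0.02633508  0.17308916 -0.4736495 ]
rim centre up/9mm down, side [[319.99697831 210.62626911]
 [319.82465911 212.81356336]] top [[302.36944029 184.065323  ]]
```

View pics/c6.png

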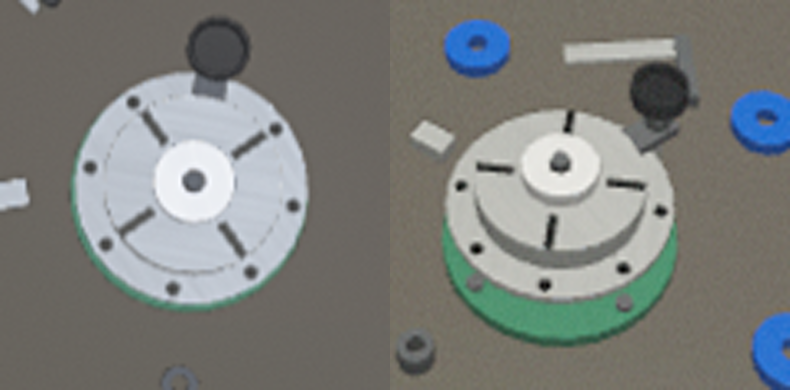

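The cap is up: the side rim centre is at (321,213), and the predicted up position plus the start offset gives (321.2,213.2). The top view puts it at (302.1,184.8), against (302.4,184.1) predicted for 45°. The blank is seated and the bystanders are where they were, so I'm handing in.

```bash
python3 -c "
from plant import order;print(order.close_job())"
```

```text
the job is handed in; nothing more can be done
None
```

The turntable is at the next hole anticlockwise with the plunger sprung back up, and I have handed the job in; no verdict was reported. I pressed the plunger down with shut fingertips until it bottomed (about 11 N) and pushed the table round to about 33°. I then raised the tips inside the rim and pushed gently until the cap sprang up against the fingers at the hole. After that I lifted straight out and moved clear, at about 10 s on the robot's clock.

**Last checks:**
- **Table angle:** the slots read about 44.5° while the hand was still in the dish. After the hand was clear, the cap matched the 45° prediction within 1 px in the top view.
- **Plunger:** in the side view the cap sits at its fully up height. That relies on correcting for a camera offset of about 2.6 px seen at the start, which is about as large as the 9 mm up/down difference. The 5 N upward push at the hole and the stem showing as it did at the start agree with it being up.
- **Blank and bystanders:** the blank looked seated, and the gauge, collar and square had not visibly moved. I did not check the tin, file, hammer and offcut again, but the hand did not go near them after the first picture.
- **Hand:** clear, with only about 0.5 N on the wrist, which is sensor noise.

No check failed. The top, side and wrist cameras disagreed by 2–5 mm at the start, and I averaged the top and wrist readings.

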